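# Clamp a circuit board in its holder

### The arm

A 6-joint arm with a two-finger parallel gripper is mounted at the origin on the work surface. World frame = base frame: x ahead of the robot, y to its left, z up, the work surface at z = 0. Lengths are in mm, angles in rad, forces in N, time in s.
With the tool pointing down it reaches from about 350 to 975 mm from the base axis. Payload 7.1 kg.
Tool frame: the origin (TCP) lies at the very end of the fingers, on their centre line; the grasp point (between the pads) lies 19 mm behind it; y points along the fingers, x is the direction in which the jaws open and shut, and the axes are right-handed (so a half turn about y gives the same grasp; the last joint's range is limited). The gripper opens to 88 mm and grips with 3 to 60 N. Pads are 20 mm wide; open, the fingers measure 115 mm over their backs; the gripper's body (75 mm by 178 mm) begins 61 mm behind the grasp point.
Start: joints at [1.262, 0.423, 1.63, -0, 1.089, -0.019], TCP at [178.569, 598.931, 222.675] pointing down, gripper open.
Joint ranges: [-3, 3], [-0.9, 2.11], [0.09, 2.58], [-1.31, 4.45], [0.11, 2.69], [-2.54, 2.54]. Speed limits (rad/s): [2.39, 2.39, 3.01, 3.14, 3.14, 3.14].

### API

Orientations are given as a rotation vector (axis times angle).
In Python, from workcell import ctrl gives the robot as it stands. The module is installed in compiled form; this text tells all that it offers.
- The arm moves only by the tool jog_arm, never from a script. Its argument "steps" is a list of rows, each an object with "turn": the turn, a rotation vector about the world's x, y, z scaled (see below), a list of three; "dp": the shift along the world's x, y, z scaled (see below), a list of three; "claw": the opening, from 0 (shut) to 1 (fully open). In form: [{"turn": [wx, wy, wz], "dp": [x, y, z], "claw": claw}, ...]. A call has 1 to 12 rows; each row is the pose to reach, as a shift and turn from the pose measured when the call began, turning the shorter way round; what a row does not reach only later rows make up. The controller multiplies each number of a shift by 80 mm and each number of a turn by pi rad. A row lasts 1/12 s, in which the tool goes at most 41.7 mm and 7.16 degrees, less where a joint would pass 70% of its speed; a pose out of reach is approached as far as the arm can. A call with a number of a shift or a turn outside -1 to 1 is refused whole. A call with a gripper value outside its range is refused whole. The fingers move at their own pace and stop on an object; the grip force is fixed at half the most. Time passes only in rows, so rows that repeat a pose let the fingers close. It gives the time, the measured TCP pose, the force and the opening at its end, in the units of the state.
- ctrl.get_obs(): the state, without advancing time (a new reading comes with each control period).
- ctrl.get_image(name): name is "scene" or "top"; returns a dict with "img" (420x560x3 uint8, red, green, blue), "range_z" (420x560 float32, mm along the optical axis (not along the pixel's ray), 0 where there is no reading), "fovy" (degrees; the focal length in pixels is half the picture's height over the tangent of half this angle, whatever the lens; pixels are square), "cx", "cy" (the principal point, pixels), "camera_from_world" (4x4, takes a point from world to camera coordinates). Camera axes: x right, y down, z forward; pixel columns grow to the right and rows downward; lengths in mm; the calibration is good to about 2 mm. A picture is of the moment at which its call begins.
- ctrl.close_job(): hands the job in, once; it reports no verdict.
The state is a dict: "t": time; "qpos": joint angles; "qvel": joint speeds; "joint_torque": joint torques, N m; "ee_pos": TCP position; "orientation": TCP orientation; "ft_force": force on the tool from outside, world axes, zero at the start; "moment": the same for the moment, N m; "width": finger opening in mm.
Only numpy, scipy, OpenCV 4.12 (cv2) and the standard library are available. Lean on these libraries where they do the work, as an engineer would, in place of code of your own. Each camera call takes 0.05 s, during which the arm holds its last target.

### The job

Push the circuit board's carrier fully home against the stop of its holder, then take the orange flat-blade driver and turn both clamp screws clockwise to their end stops, so that the yellow lugs hold the carrier down; hang the driver back upright in its grey stand. Turn the screws only with that driver, never with the gripper, and leave the blue driver and all the other things on the counter where they are.

Things in the scene. Friction and masses are not known exactly. Their poses are not given: they have to be found in the camera images.
- jig: board holder fixed to the counter: dark base plate 180 (x) x 160 (y) x 12 mm, grey rails 34 mm wide along x on both sides (tops 21 mm up) leave a channel 88 mm wide; an aluminium stop bar (top 24 mm up) closes its far (+x) end. Origin under the base's centre, x along the channel towards the stop, z up
- jig_stop (a point): point on the stop bar's near face, in the middle of the channel, 80 mm from the jig's origin along jig x, 18 mm above the counter; x as the jig
- carrier: loose aluminium plate 90 (x) x 82 (y) x 6 mm with a green circuit board, lying in the channel, underside 12 mm above the counter. Origin under its centre; x towards its far edge (45 mm away), which touches the stop when fully home. A red upright tab along the near edge, 44 mm wide, 4 mm thick, rises to 28 mm above the underside; its near face is 45 mm behind the origin
- clamp_left (a joint): left (+y) clamp screw on the rail at jig (30, 60) mm: 0 = lug along the rail, grows as it turns clockwise seen from above, 1.5 rad = end stop, fully home, with the lug across the carrier's edge. Stiff: about 0.08 N m
- clamp_left_slot (a point): centre of the left screw head's top face (40 mm above the counter), turning with it. Brass head 31 mm across; straight slot 8 mm wide, 9 mm deep, open at both ends, running along this point's x. The yellow lug (13 mm wide, reaching 31 mm from the axis, below the head) points along point +x. At joint 0 point x is jig +x
- clamp_right (a joint): right (-y) clamp screw at jig (30, -60) mm: same, clockwise seen from above, 0 to 1.5 rad = fully home
- clamp_right_slot (a point): as for the left one, on the right screw; at joint 0 point x is jig -x
- driver_flat: loose flat-blade driver, orange handle, 0.11 kg, hanging upright in the grey stand. Origin at the blade's bottom centre, z up to the handle. Blade 20 mm wide along x, 4 mm thick, 16 mm tall; shank 10 mm diameter; black collar disc 38 mm across, 50 to 56 mm up; square handle 24 x 24 mm, sides along x and y, 56 to 118 mm up; white line on its top (121 mm) along the blade
- stand_flat: fixed grey stand block 52 x 52 x 70 mm with a square through hole 26 x 26 mm; the driver's collar rests on its top, so that the blade's bottom is 20 mm above the counter. Origin under its centre, z up
- stand_round: fixed black stand block, same size, holding the blue driver. Origin under its centre
- driver_round: blue-handled driver with a round pin tip, same size and handle as the orange one, hanging in the black stand; wrong tool, leave it. Origin at the tip's bottom centre, z up
- flux: amber bottle, 32 mm diameter, 80 mm tall, upright; bystander, origin under its centre
- tin: steel tin, 52 mm diameter, 34 mm tall; bystander, origin under its centre
- spool: yellow spool, 48 mm diameter, 34 mm tall; bystander, origin under its centre
- tweezers: red-handled tweezers lying flat, 136 x 18 mm, 7 mm tall; bystander, origin at the middle underneath, x towards the tips
- brush: small brush lying flat, 130 mm long; bystander, origin underneath, x towards the bristles
- partbox: small cardboard box 75 x 55 x 30 mm; bystander, origin under its centre
- loupe: black round loupe, 60 mm diameter, 26 mm tall; bystander, origin under its centre
Things that resemble listed ones, but are neither listed nor needed, are in the scene too. What is shaped like the carrier but purple or turquoise is not meant.

How it is judged:
By the outcome, as a careful person would: the job done as asked, in the order asked, and still so for the second after the job is handed in, with the robot touching nothing.
It also fails if it takes over 67 s, if anything falls off the work surface, if the arm or the gripper's body presses on something with over 40 N, if the wrist force passes 120 N, or if a joint passes its speed limit or range.

## Working session

There is one attempt and no reset: what is moved stays moved. The work goes in short steps, Python scripts to look and compute and a tool call to move; the robot and the scene stay as the last step left them, time stands still between calls to the robot, and variables do not carry over. Pictures are saved under pics/ and viewed, and the job is handed in when it is done.

Besides the shell and the picture viewer there is one more tool, called after "Request:" as name(argument=value, ...) on one line, values as JSON. jog_arm: Moves the arm, as the interface text tells. Its arguments: {"type":"object","properties":{"steps":{"type":"array","items":{"type":"object","properties":{"turn":{"type":"array","items":{"type":"number"}},"dp":{"type":"array","items":{"type":"number"}},"claw":{"type":"number"}}}}},"required":["steps"]}

```bash
mkdir -p pics; cat > h.py <<'E'
import numpy as np, cv2
from workcell import ctrl
def cam(n):
    d=ctrl.get_image(n); d['f']=d['img'].shape[0]/2/np.tan(np.radians(d['fovy'])/2); return d
def save(d,n): cv2.imwrite('pics/'+n,d['img'][:,:,::-1])
def ray(d,u,v,z):
    T=d['camera_from_world'];R=T[:3,:3];c=-R.T@T[:3,3]
    r=R.T@np.array([(u-d['cx'])/d['f'],(v-d['cy'])/d['f'],1]); return c+r*(z-c[2])/r[2]
def proj(d,p):
    T=d['camera_from_world'];q=T[:3,:3]@np.array(p)+T[:3,3]; return d['cx']+d['f']*q[0]/q[2],d['cy']+d['f']*q[1]/q[2]
def cloud(d):
    v,u=np.mgrid[0:420,0:560]; z=d['range_z'].astype(float)
    P=np.stack([(u-d['cx'])/d['f']*z,(v-d['cy'])/d['f']*z,z],-1)
    T=d['camera_from_world']; W=(P-T[:3,3])@T[:3,:3]; W[z==0]=np.nan; return W
E
python3 - <<'E'
from h import *
import pickle
for n in ['scene','top']:
    d=cam(n); save(d,n+'0.png'); pickle.dump(d,open(n+'0.pkl','wb')); print(n,d['fovy'],d['cx'],d['cy'],np.round(d['camera_from_world'],3).tolist())
o=ctrl.get_obs(); print({k:np.round(v,3).tolist() for k,v in o.items()})
E
```

```text
scene 57.9511319352211 273.6750218726825 209.94350239435593 [[-0.19, 0.982, -0.007, 87.967], [0.54, 0.098, -0.836, -235.213], [-0.82, -0.163, -0.549, 1504.465], [0.0, 0.0, 0.0, 1.0]]
top 42.471879082845696 291.4215935991308 207.50054174270932 [[0.027, -1.0, -0.004, -7.802], [-0.998, -0.026, -0.055, 505.929], [0.055, 0.006, -0.998, 1699.263], [0.0, 0.0, 0.0, 1.0]]
{'t': 0.1, 'qpos': [1.262, 0.424, 1.631, -0.0, 1.089, -0.019], 'qvel': [-0.001, -0.002, -0.004, -0.001, 0.001, -0.001], 'joint_torque': [0.0, -54.561, -27.433, 0.064, 0.019, -0.0], 'ee_pos': [178.432, 598.459, 221.976], 'orientation': [-1.333, -0.992, 0.994], 'ft_force': [-0.278, 0.598, -0.033], 'moment': [-0.029, 0.081, 0.016], 'width': 87.996}
```

```bash
ls pics
```

```text
scene0.png
top0.png
```

View pics/scene0.png

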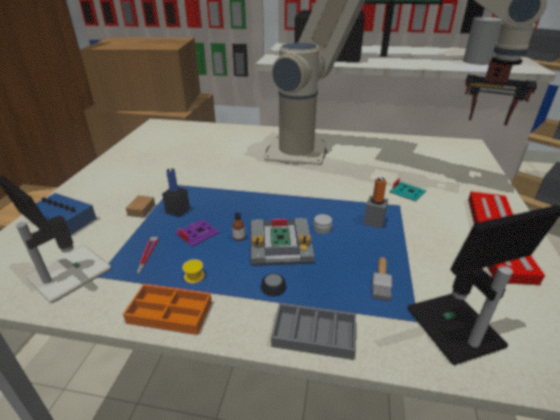

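View pics/top0.png

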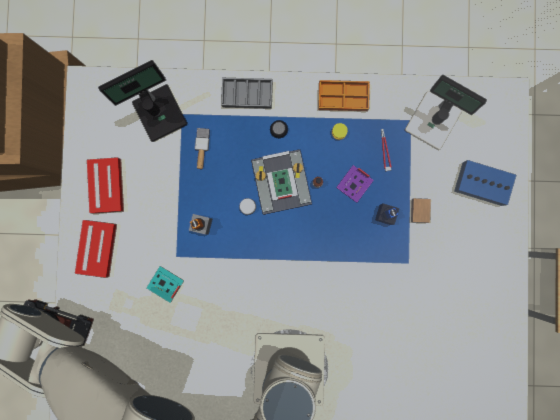

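```bash
python3 - <<'E'
from h import *
import pickle
d=pickle.load(open('top0.pkl','rb'));s=pickle.load(open('scene0.pkl','rb'))
cv2.imwrite('pics/t1.png',cv2.resize(d['img'][140:245,180:320,::-1],None,fx=5.5,fy=5.5,interpolation=cv2.INTER_CUBIC))
cv2.imwrite('pics/s1.png',cv2.resize(s['img'][170:275,230:400,::-1],None,fx=4.6,fy=4.6,interpolation=cv2.INTER_CUBIC))
W=cloud(d);V=cloud(s)
for u,v in [(150,240),(300,230),(400,230),(260,250),(300,300),(500,350),(100,130),(199,224),(248,207),(281,181)]: print('top',u,v,W[v,u].round(1))
for u,v in [(200,200),(300,280),(400,240),(150,200),(450,180),(60,280),(323,223)]: print('scene',u,v,V[v,u].round(1))
E
```

```text
top 150 240 [391.1 453.9  -0.8]
top 300 230 [435.6 -23.5   4.8]
top 400 230 [ 443.9 -340.7    6.9]
top 260 250 [368.6 102.1  -0.9]
top 300 300 [214.5 -29.3   2.2]
top 500 350 [  75.9 -660.8    3.2]
top 100 130 [ 7.409e+02  6.298e+02 -4.000e-01]
top 199 224 [443.4 274.3 141.8]
top 248 207 [502.8 141.4  35.7]
top 281 181 [588.5  40.7  22.9]
scene 200 200 [ 423.  -244.5    0.7]
scene 300 280 [719.6 113.3  -1.3]
scene 400 240 [525.7 356.1   4.1]
scene 150 200 [ 493.6 -374.    29.4]
scene 450 180 [148.6 551.1   1.5]
scene 60 280 [ 837.3 -432.8   14. ]
scene 323 223 [528.1 149.2  35.1]
```

View pics/t1.png

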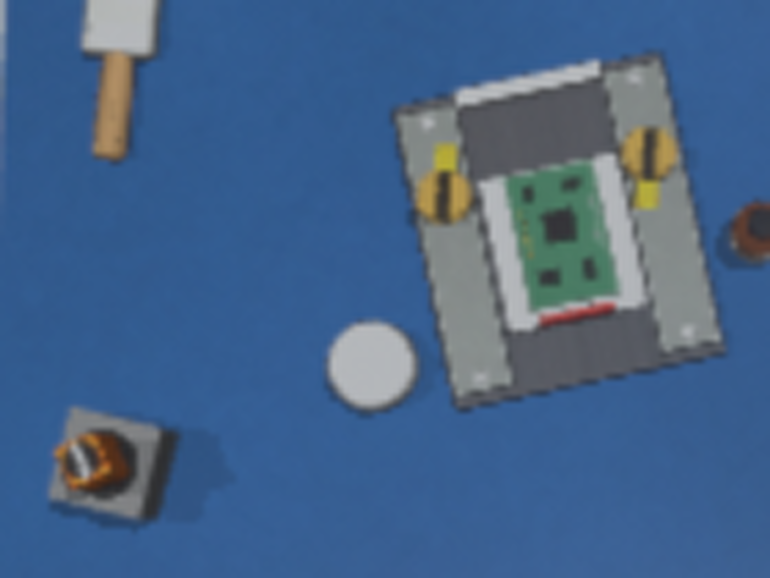

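View pics/s1.png

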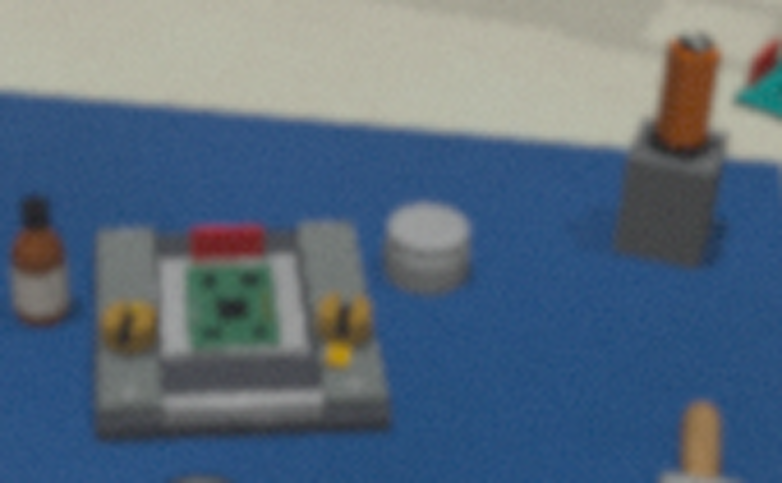

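```bash
cat > m.py <<'E'
from h import *
def up(d,x0,y0,x1,y1,k=8): return cv2.resize(d['img'][y0:y1,x0:x1],None,fx=k,fy=k,interpolation=cv2.INTER_CUBIC)
def blobs(mask,x0,y0,k=8,mn=300):
    n,l,st,c=cv2.connectedComponentsWithStats(mask.astype(np.uint8)*255)
    return [(st[i,4]/k/k,(c[i]+.5)/k-.5+[x0,y0],l==i) for i in range(1,n) if st[i,4]>mn]
E
python3 - <<'E'
from m import *
import pickle
d=pickle.load(open('top0.pkl','rb'))
for nm,f,(x0,y0,x1,y1) in [('top','top0.pkl',(250,148,315,218)),('scene','scene0.pkl',(245,210,320,270))]:
    d=pickle.load(open(f,'rb')); U=up(d,x0,y0,x1,y1); H=cv2.cvtColor(U,cv2.COLOR_RGB2HSV)
    m=(H[...,0]>12)&(H[...,0]<35)&(H[...,1]>110)&(H[...,2]>80)
    for a,c,l in blobs(m,x0,y0):
        hs=H[l]; print(nm,round(a,1),c.round(2),np.median(hs,0), ray(d,*c,40).round(1))
    cv2.imwrite('pics/m_%s.png'%nm,np.where(m[...,None],U,U//3)[:,:,::-1])
E
```

```text
top 64.0 [297.34 169.71] [ 21. 135. 166.] [623.6 -10.   40. ]
top 69.6 [260.39 173.31] [ 21. 141. 167.] [609.2 105.5  40. ]
scene 89.5 [303.93 241.42] [ 20. 143. 129.] [624.  109.1  40. ]
scene 72.0 [258.04 239.78] [ 20. 140. 120.] [638.4  -5.9  40. ]
```

View pics/m_top.png

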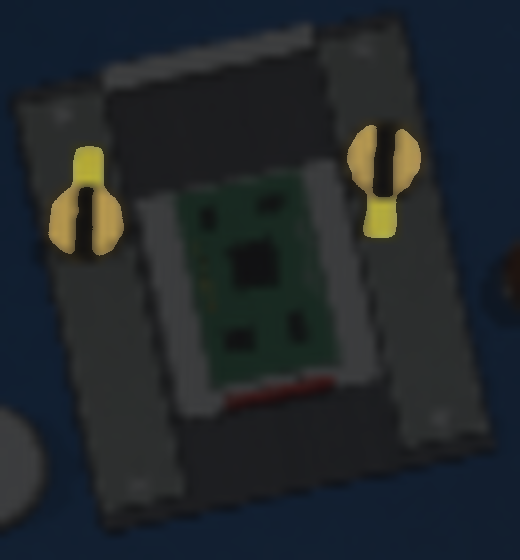

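View pics/m_scene.png

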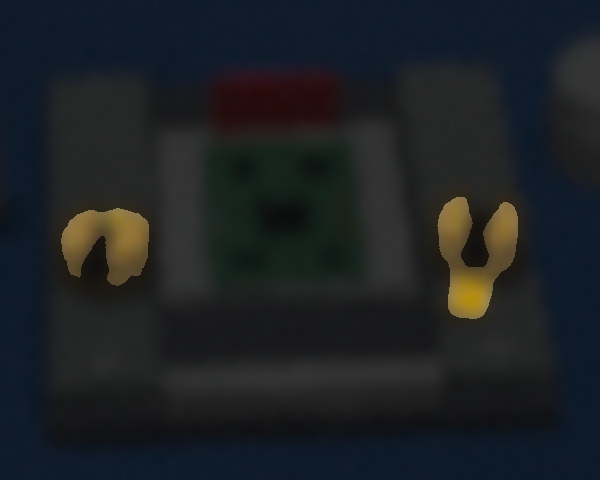

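```bash
cat > jig.py <<'E'
from m import *
def heads(d,x0=250,y0=148,x1=315,y1=218,k=8):
    U=up(d,x0,y0,x1,y1); H=cv2.cvtColor(U,cv2.COLOR_RGB2HSV).astype(int)
    m=(H[...,0]>12)&(H[...,0]<35)&(H[...,1]>100)&(H[...,2]>80)
    lug=m&(H[...,0]>=25); br=m&(H[...,0]<25)
    br=cv2.morphologyEx(br.astype(np.uint8),cv2.MORPH_OPEN,np.ones((9,9)))
    lugs=blobs(cv2.morphologyEx(lug.astype(np.uint8),cv2.MORPH_OPEN,np.ones((9,9))),x0,y0)
    n,l,st,cc=cv2.connectedComponentsWithStats(br)
    idx=[i for i in range(1,n) if st[i,4]>200]
    out=[]
    left=[i for i in idx if cc[i][0]<(260+297)/2*0+ (278.5-x0)*k]; right=[i for i in idx if i not in left]
    for g in (left,right):
        pts=np.argwhere(np.isin(l,g))[:,::-1].astype(np.float32)
        (cx,cy),r=cv2.minEnclosingCircle(pts)
        hull=cv2.convexHull(pts); e=cv2.fitEllipse(hull)
        c=np.array([cx,cy]);
        yy,xx=np.mgrid[0:U.shape[0],0:U.shape[1]]
        disk=((xx-cx)**2+(yy-cy)**2<(0.75*r)**2)
        V=H[...,2]; dk=disk&(V<95)
        q=np.argwhere(dk)[:,::-1]; mu=q.mean(0); w,v=np.linalg.eigh(np.cov((q-mu).T))
        toimg=lambda p:(np.array(p)+.5)/k-.5+[x0,y0]
        A=ray(d,*toimg(mu+v[:,1]*25),40);B=ray(d,*toimg(mu-v[:,1]*25),40)
        if A[0]<B[0]: A,B=B,A
        out.append(dict(circ=ray(d,*toimg(c),40)[:2],ell=ray(d,*toimg(e[0]),40)[:2],r=r/k,axes=np.array(e[1])/k,slotc=ray(d,*toimg(mu),40)[:2],slotyaw=np.arctan2(*(A-B)[[1,0]])))
    return out,[(round(a,1),ray(d,*c,34)[:2].round(1)) for a,c,_ in lugs]
E
python3 - <<'E'
from jig import *
import pickle
d=pickle.load(open('top0.pkl','rb'))
h,l=heads(d)
for x in h: print({k:np.round(v,3).tolist() for k,v in x.items()})
print(l)
for key in('circ','ell','slotc'):
    D=h[0][key]-h[1][key]; print(key,np.hypot(*D),'jig yaw',np.arctan2(-D[0],D[1]))
# jig outline
x0,y0,x1,y1=245,140,320,222
U=up(d,x0,y0,x1,y1);H=cv2.cvtColor(U,cv2.COLOR_RGB2HSV)
m=((H[...,1]<110)|(H[...,0]<90)).astype(np.uint8)
B=max(blobs(m,x0,y0),key=lambda b:b[0]); r=cv2.minAreaRect(np.argwhere(B[2])[:,::-1].astype(np.float32)); bx=cv2.boxPoints(r)/8+[x0,y0]-.44
P=np.array([ray(d,*p,12)[:2] for p in bx]);print(P.round(1),P.mean(0))
for i in range(4): e=P[(i+1)%4]-P[i];print(np.hypot(*e).round(1),np.arctan2(e[1],e[0]).round(3))
# red tab, carrier
m=((H[...,0]<8)|(H[...,0]>172))&(H[...,1]>140)
for a,c,l in blobs(m,x0,y0):
    r=cv2.minAreaRect(np.argwhere(l)[:,::-1].astype(np.float32)); print('tab',a,ray(d,*c,38).round(1),(cv2.boxPoints(r)/8+[x0,y0]).round(1).tolist())
    for p in cv2.boxPoints(r)/8+[x0,y0]-.44: print(ray(d,*p,40).round(1))
E
```

```text
{'circ': [603.092, 106.094], 'ell': [603.135, 105.743], 'r': 5.014, 'axes': [9.427, 9.797], 'slotc': [602.774, 106.196], 'slotyaw': -0.026}
{'circ': [630.261, -10.224], 'ell': [630.62, -10.201], 'r': 4.912, 'axes': [9.37, 9.547], 'slotc': [630.381, -10.348], 'slotyaw': -0.028}
[(np.float64(19.5), array([625.5, 105.7])), (np.float64(20.4), array([608.3,  -9.6]))]
circ 119.44904782744855 jig yaw 0.22945583594204566
ell 119.15686438709274 jig yaw 0.2327569952860782
slotc 119.7693416766326 jig yaw 0.2325912681256305
[[660.8 141.7]
 [698.6 -16.4]
 [519.1 -58.7]
 [481.6  98.5]] [590.04787238  41.26663957]
162.5 -1.336
184.4 -2.91
161.6 1.805
184.3 0.237
```

```bash
python3 - <<'E'
from jig import *
import pickle
d=pickle.load(open('top0.pkl','rb'))
yaw=.232;R=np.array([[np.cos(yaw),-np.sin(yaw)],[np.sin(yaw),np.cos(yaw)]]);o=np.array([587.5,41.0])
x0,y0,x1,y1=245,140,320,222
U=up(d,x0,y0,x1,y1);H=cv2.cvtColor(U,cv2.COLOR_RGB2HSV)
red=(U[...,0].astype(int)-U[...,1]>50)&(U[...,0].astype(int)-U[...,2]>50)&((H[...,0]<9)|(H[...,0]>170))
for a,c,l in blobs(red,x0,y0,mn=100):
    r=cv2.minAreaRect(np.argwhere(l)[:,::-1].astype(np.float32)); 
    for p in cv2.boxPoints(r)/8+[x0,y0]-.44: q=ray(d,*p,40)[:2]; print('tab',a,q.round(1),(R.T@(q-o)).round(1))
# orange driver
x0,y0,x1,y1=180,205,225,245
U=up(d,x0,y0,x1,y1,16);H=cv2.cvtColor(U,cv2.COLOR_RGB2HSV)
cv2.imwrite('pics/drv.png',U[:,:,::-1])
W=cloud(d); sub=W[y0:y1,x0:x1]
top=(sub[...,2]>130); print('top pts',sub[top].mean(0),top.sum())
st=(sub[...,2]>62)&(sub[...,2]<80); P=sub[st][:,:2].astype(np.float32); r=cv2.minAreaRect(P);print('stand',r,st.sum())
E
```

```text
tab 17.859375 [535.7  48.5] [-48.7  19.2]
tab 17.859375 [545.8   8.1] [-48.1 -22.4]
tab 17.859375 [541.1   6.9] [-53.  -22.5]
tab 17.859375 [530.9  47.3] [-53.6  19.1]
top pts [445.26436977 287.03051898 139.80055665] 71
stand ((445.7303771972656, 287.6379089355469), (52.082576751708984, 52.01762390136719), 77.87187194824219) 186
```

View pics/drv.png

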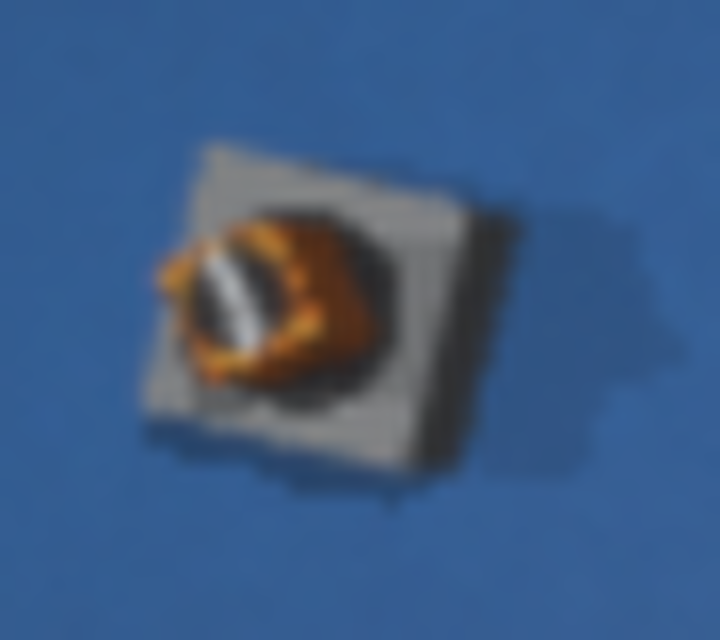

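```bash
cat > drv.py <<'E'
from m import *
def line(d,x0,y0,x1,y1,z,k=16):
    U=up(d,x0,y0,x1,y1,k);H=cv2.cvtColor(U,cv2.COLOR_RGB2HSV)
    m=(H[...,1]<70)&(H[...,2]>150)
    res=[]
    for a,c,l in blobs(m,x0,y0,k):
        q=np.argwhere(l)[:,::-1];mu=q.mean(0);w,v=np.linalg.eigh(np.cov((q-mu).T))
        t=lambda p:(p+.5)/k-.5+[x0,y0]
        A=ray(d,*t(mu+v[:,1]*40),z);B=ray(d,*t(mu-v[:,1]*40),z)
        if A[0]<B[0]:A,B=B,A
        res.append((a,np.sqrt(w)/k,c.round(2),ray(d,*c,z).round(1),np.arctan2(A[1]-B[1],A[0]-B[0]).round(3)))
    return res
E
python3 - <<'E'
from drv import *
import pickle
d=pickle.load(open('top0.pkl','rb'))
for r in line(d,188,216,204,234,141): print(r)
# orange/all handle top outline
x0,y0,x1,y1=180,205,225,245
U=up(d,x0,y0,x1,y1,16);H=cv2.cvtColor(U,cv2.COLOR_RGB2HSV).astype(int)
m=(H[...,0]<22)&(H[...,1]>120)&(H[...,2]>150)
for a,c,l in blobs(m,x0,y0,16):
    r=cv2.minAreaRect(np.argwhere(l)[:,::-1].astype(np.float32));c=(np.array(r[0])/16)+[x0,y0]-.47;print('rim',a,r,ray(d,*c,139))
# stand outline: grey on top z=70
m=(H[...,1]<60)&(H[...,2]>105)
for a,c,l in blobs(m,x0,y0,16,3000):
    r=cv2.minAreaRect(np.argwhere(l)[:,::-1].astype(np.float32));P=np.array([ray(d,*(p/16+[x0,y0]-.47),70)[:2] for p in cv2.boxPoints(r)]);print('stand',a,P.round(1).tolist(),P.mean(0),[np.hypot(*(P[i]-P[i-1])).round(1) for i in range(4)],np.arctan2(*(P[1]-P[0])[::-1]))
s=pickle.load(open('scene0.pkl','rb'))
x0,y0,x1,y1=360,170,400,235
U=up(s,x0,y0,x1,y1,10); cv2.imwrite('pics/drvs.png',U[:,:,::-1])
V=cloud(s);sub=V[y0:y1,x0:x1];P=sub[(sub[...,2]>85)&(sub[...,2]<150)];print('scene handle pts',np.nanmean(P,0),P.shape)
for z in(143,100):print(proj(s,[443,287,z]))
E
```

```text
(np.float64(3.16015625), array([0.25488633, 1.08634162]), array([193.59, 221.86]), array([449.3, 290.5, 141. ]), np.float64(0.53))
(np.float64(2.2578125), array([0.28379901, 0.65680052]), array([194.97, 225.31]), array([439.3, 286.1, 141. ]), np.float64(0.213))
rim 1.73828125 ((267.6538391113281, 238.7692108154297), (34.11405944824219, 16.086305618286133), 33.6900634765625) [456.58880172 283.31545431 139.        ]
rim 1.3359375 ((177.74998474121094, 271.2500305175781), (14.142135620117188, 30.405588150024414), 45.0) [450.1935489  299.60605064 139.        ]
rim 2.40234375 ((296.7500305175781, 330.7500305175781), (19.091880798339844, 50.91168212890625), 45.0) [439.86142222 277.36415043 139.        ]
rim 2.04296875 ((230.80960083007812, 361.44110107421875), (16.330825805664062, 49.254188537597656), 83.9909896850586) [433.91703439 289.26072213 139.        ]
stand 119.61328125 [[426.3, 322.5], [477.6, 311.8], [465.8, 258.0], [414.6, 268.8]] [446.06398915 290.28697009] [np.float64(55.0), np.float64(52.4), np.float64(55.1), np.float64(52.4)] -0.20640089362901426
stand 12.69140625 [[453.1, 310.5], [456.9, 303.4], [439.6, 294.0], [435.8, 301.1]] [446.3822281  302.24418837] [np.float64(19.7), np.float64(8.1), np.float64(19.7), np.float64(8.1)] -1.078927603035288
scene handle pts [452.11718635 288.45221111 116.84251945] (245, 3)
(np.float64(379.8155150547343), np.float64(177.38014704550326))
(np.float64(377.52126494666953), np.float64(191.23032114821027))
```

View pics/drvs.png

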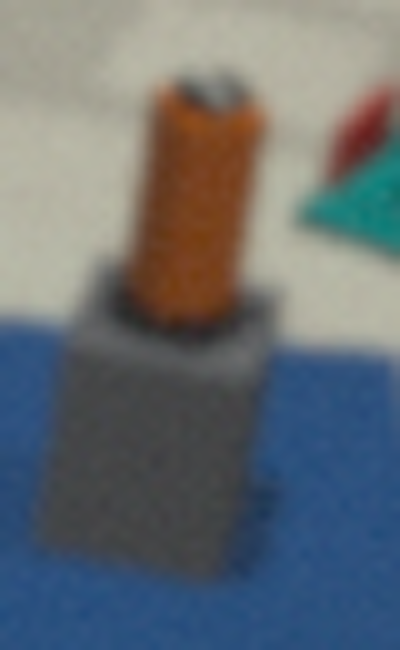

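```bash
python3 - <<'E'
from h import *
from scipy.spatial.transform import Rotation as Ro
o=ctrl.get_obs();R=Ro.from_rotvec(o['orientation']).as_matrix();print(R.round(3),'jaw yaw',np.arctan2(R[1,0],R[0,0]))
yaw=.232
for nm,jx,jy in[('hover',-100,-1),('home',-20,-1),('left',30,60),('right',30,-60)]:
    p=np.array([587.5,41])+np.array([[np.cos(yaw),-np.sin(yaw)],[np.sin(yaw),np.cos(yaw)]])@[jx,jy]; print(nm,p.round(1), 'azimuth',np.arctan2(p[1],p[0]).round(3))
print(np.arctan2(288,445))
E
```

```text
[[ 0.286 -0.    -0.958]
 [ 0.958 -0.001  0.286]
 [-0.001 -1.     0.   ]] jaw yaw 1.2809923695042529
hover [490.4  17. ] azimuth 0.035
home [568.3  35.4] azimuth 0.062
left [602.9 106.3] azimuth 0.175
right [630.5 -10.5] azimuth -0.017
0.5743980007697923
```

Request:
jog_arm(steps=[{"dp":[0.53,-1,0],"turn":[0,0,-0.2],"claw":0},{"dp":[0.53,-1,0],"turn":[0,0,-0.2],"claw":0},{"dp":[0.53,-1,0],"turn":[0,0,-0.2],"claw":0}])

```text
t: 0.35
ee_pos: [221.7, 513.5, 220.9]
orientation: [-1.459, -0.699, 0.705]
ft_force: [-0.1, 0.8, -0.1]
width: 71.4
```

Request:
jog_arm(steps=[{"dp":[0.54,-1,0],"turn":[0,0,-0.12],"claw":0},{"dp":[0.54,-1,0],"turn":[0,0,-0.12],"claw":0},{"dp":[0.54,-1,0],"turn":[0,0,-0.12],"claw":0}])

```text
t: 0.6
ee_pos: [265.6, 429.0, 220.1]
orientation: [-1.538, -0.406, 0.416]
ft_force: [-0.5, -0.1, -0.4]
width: 51.3
```

Request:
jog_arm(steps=[{"dp":[0.54,-1,0],"turn":[0,0,-0.09],"claw":0},{"dp":[0.54,-1,0],"turn":[0,0,-0.09],"claw":0},{"dp":[0.54,-1,0],"turn":[0,0,-0.09],"claw":0}])

```text
t: 0.85
ee_pos: [309.4, 344.9, 219.6]
orientation: [-1.571, -0.177, 0.189]
ft_force: [0.3, -0.2, -0.7]
width: 31.3
```

Request:
jog_arm(steps=[{"dp":[0.54,-1,0],"claw":0},{"dp":[0.54,-1,0],"claw":0},{"dp":[0.54,-1,0],"claw":0}])

```text
invalid input at $.steps[0]: expected keys turn, dp, claw
```

Request:
jog_arm(steps=[{"dp":[0.54,-1,-0.3],"claw":0},{"dp":[0.54,-1,-0.3],"claw":0},{"dp":[0.54,-1,-0.3],"claw":0}])

```text
invalid input at $.steps[0]: expected keys turn, dp, claw
```

Request:
jog_arm(steps=[{"dp":[0.54,-1,-0.3],"claw":0},{"dp":[0.54,-1,-0.3],"claw":0},{"dp":[0.54,-1,-0.3],"claw":0}])

```text
invalid input at $.steps[0]: expected keys turn, dp, claw
```

```bash
cat >> h.py <<'E'
from scipy.spatial.transform import Rotation as Ro
def st():
    o=ctrl.get_obs();R=Ro.from_rotvec(o['orientation']).as_matrix()
    print('t',round(o['t'],2),'p',o['ee_pos'].round(1) if hasattr(o['ee_pos'],'round') else o['ee_pos'],'jaw',np.arctan2(R[1,0],R[0,0]).round(3),'y',R[:,1].round(3),'F',np.round(o['ft_force'],1),'M',np.round(o['moment'],2),'w',round(o['width'],1)); return o
E
python3 -c "
from h import *
st()"
```

```text
t 0.85 p [309.4 344.9 219.6] jaw 0.233 y [-0.007 -0.009 -1.   ] F [ 0.3 -0.2 -0.7] M [-0.1   0.07  0.  ] w 31.3
```

Request:
jog_arm(steps=[{"dp":[0.54,-1,-0.3],"turn":[0,0,0],"claw":0},{"dp":[0.54,-1,-0.3],"turn":[0,0,0],"claw":0},{"dp":[0.54,-1,-0.3],"turn":[0,0,0],"claw":0}])

```text
t: 1.1
ee_pos: [352.9, 261.5, 194.5]
orientation: [-1.573, -0.175, 0.19]
ft_force: [-0.0, 0.0, -0.4]
width: 11.5
```

Request:
jog_arm(steps=[{"dp":[0.54,-1,-0.3],"turn":[0,0,0],"claw":0},{"dp":[0.54,-1,-0.3],"turn":[0,0,0],"claw":0},{"dp":[0.54,-1,-0.3],"turn":[0,0,0],"claw":0}])

```text
t: 1.35
ee_pos: [396.7, 178.4, 169.3]
orientation: [-1.574, -0.173, 0.19]
ft_force: [0.2, 0.5, -0.7]
width: 0.6
```

Request:
jog_arm(steps=[{"dp":[0.54,-1,-0.3],"turn":[0,0,0],"claw":0},{"dp":[0.54,-1,-0.3],"turn":[0,0,0],"claw":0},{"dp":[0.54,-1,-0.3],"turn":[0,0,0],"claw":0}])

```text
t: 1.6
ee_pos: [441.2, 95.4, 144.2]
orientation: [-1.574, -0.172, 0.19]
ft_force: [-0.8, -0.1, -0.5]
width: 0.5
```

```bash
python3 -c "
from h import *
st()"
```

```text
t 1.6 p [441.2  95.4 144.2] jaw 0.23 y [-0.01  -0.012 -1.   ] F [-0.8 -0.1 -0.5] M [-0.02  0.05 -0.01] w 0.5
```

Request:
jog_arm(steps=[{"dp":[0.58,-0.98,-0.3],"turn":[0.004,-0.003,0],"claw":0},{"dp":[0.58,-0.98,-0.3],"turn":[0.004,-0.003,0],"claw":0},{"dp":[0.58,-0.98,-0.3],"turn":[0.004,-0.003,0],"claw":0},{"dp":[0.58,-0.98,-0.3],"turn":[0.004,-0.003,0],"claw":0}])

```text
t: 1.93
ee_pos: [488.7, 14.8, 119.3]
orientation: [-1.563, -0.177, 0.179]
ft_force: [0.5, -1.1, 0.8]
width: 0.7
```

```bash
python3 -c "
from h import *
st()"
```

```text
t 1.93 p [488.7  14.8 119.3] jaw 0.226 y [-0.001 -0.    -1.   ] F [ 0.5 -1.1  0.8] M [-0.08 -0.03 -0.03] w 0.7
```

Request:
jog_arm(steps=[{"dp":[0.01,0.03,-1],"turn":[0,0,0.001],"claw":0},{"dp":[0.01,0.03,-1],"turn":[0,0,0.001],"claw":0},{"dp":[0.01,0.03,-1],"turn":[0,0,0.001],"claw":0}])

```text
t: 2.18
ee_pos: [484.1, 18.1, 33.1]
orientation: [-1.562, -0.169, 0.191]
ft_force: [-1.0, 0.7, -0.3]
width: 0.4
```

Request:
jog_arm(steps=[{"dp":[0,0,-0.15],"turn":[0,0,0.001],"claw":0},{"dp":[0,0,-0.15],"turn":[0,0,0.001],"claw":0}])

```text
t: 2.35
ee_pos: [481.9, 19.1, 20.2]
orientation: [-1.561, -0.169, 0.199]
ft_force: [-0.8, 0.1, -0.1]
width: 0.4
```

```bash
python3 -c "
from h import *
st()
d=cam('top');d2=cam('scene')
a=cv2.resize(d['img'][140:245,180:320],(560,420));b=cv2.resize(d2['img'][150:275,200:367],(560,420));cv2.imwrite('pics/p1.png',cv2.resize(np.hstack([a,b]),(800,300))[:,:,::-1])"
```

```text
t 2.35 p [481.9  19.1  20.2] jaw 0.234 y [-0.019 -0.    -1.   ] F [-0.8  0.1 -0.1] M [-0.08  0.09  0.02] w 0.4
```

View pics/p1.png

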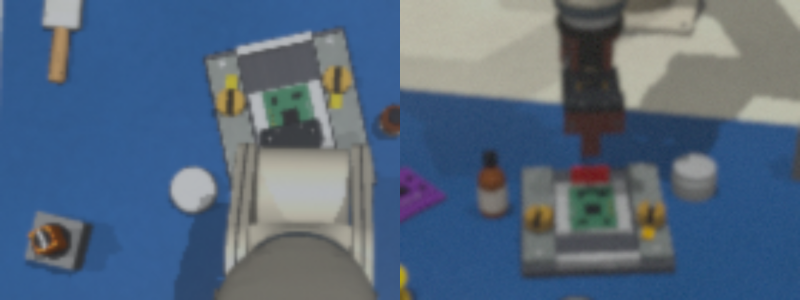

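Request:
jog_arm(steps=[{"dp":[0.2,0.02,0.08],"turn":[0,-0.006,0],"claw":0},{"dp":[0.44,0.05,0.08],"turn":[0,-0.006,0],"claw":0},{"dp":[0.44,0.05,0.08],"turn":[0,-0.006,0],"claw":0},{"dp":[0.44,0.05,0.08],"turn":[0,-0.006,0],"claw":0}])

```text
t: 2.78
ee_pos: [522.1, 23.2, 31.2]
orientation: [-1.564, -0.192, 0.176]
ft_force: [-1.4, 0.5, -0.0]
width: 0.7
```

```bash
python3 -c "
from h import *
st()"
```

```text
t 2.78 p [522.1  23.2  31.2] jaw 0.234 y [ 0.01  0.   -1.  ] F [-1.4  0.5 -0. ] M [-0.01 -0.01 -0.03] w 0.7
```

Request:
jog_arm(steps=[{"dp":[0.1,0.024,-0.04],"turn":[0,0.003,0],"claw":0},{"dp":[0.2,0.047,-0.04],"turn":[0,0.003,0],"claw":0},{"dp":[0.3,0.07,-0.04],"turn":[0,0.003,0],"claw":0},{"dp":[0.38,0.09,-0.04],"turn":[0,0.003,0],"claw":0},{"dp":[0.42,0.1,-0.04],"turn":[0,0.003,0],"claw":0},{"dp":[0.42,0.1,-0.04],"turn":[0,0.003,0],"claw":0}])

```text
t: 3.28
ee_pos: [556.6, 31.4, 28.2]
orientation: [-1.563, -0.186, 0.182]
ft_force: [-0.0, -0.4, -0.3]
width: 0.5
```

```bash
python3 -c "
from h import *
st()
d=cam('top');d2=cam('scene')
a=cv2.resize(d['img'][140:245,180:320],(560,420));b=cv2.resize(d2['img'][150:275,200:367],(560,420));cv2.imwrite('pics/p2.png',cv2.resize(np.hstack([a,b]),(800,300))[:,:,::-1])"
```

```text
t 3.28 p [556.6  31.4  28.2] jaw 0.234 y [ 0.002  0.    -1.   ] F [-0.  -0.4 -0.3] M [-0.1   0.05  0.06] w 0.5
```

View pics/p2.png

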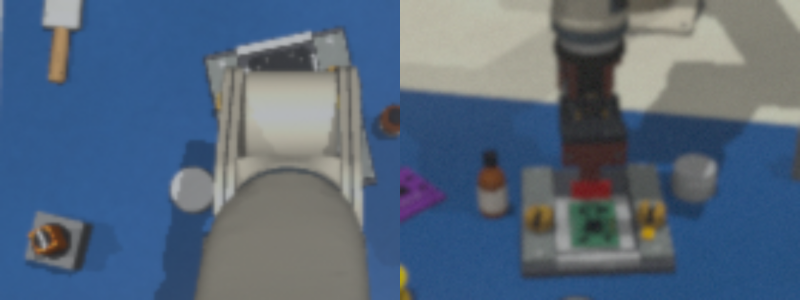

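Request:
jog_arm(steps=[{"dp":[0.04,0.009,0],"turn":[0,0,0],"claw":0},{"dp":[0.07,0.017,0],"turn":[0,0,0],"claw":0},{"dp":[0.07,0.017,0],"turn":[0,0,0],"claw":0}])

```text
t: 3.63
ee_pos: [562.1, 32.7, 27.9]
orientation: [-1.563, -0.186, 0.182]
ft_force: [0.7, -0.3, -0.2]
width: 0.5
```

Request:
jog_arm(steps=[{"dp":[0.03,0.007,0],"turn":[0,0,0],"claw":0},{"dp":[0.04,0.009,0],"turn":[0,0,0],"claw":0},{"dp":[0.04,0.009,0],"turn":[0,0,0],"claw":0}])

```text
t: 3.88
ee_pos: [565.8, 33.5, 27.9]
orientation: [-1.563, -0.186, 0.182]
ft_force: [-0.3, -0.2, 0.6]
width: 0.3
```

Request:
jog_arm(steps=[{"dp":[0.03,0.007,0],"turn":[0,0,0],"claw":0},{"dp":[0.03,0.007,0],"turn":[0,0,0],"claw":0}])

```text
t: 4.05
ee_pos: [568.6, 34.1, 28.0]
orientation: [-1.563, -0.187, 0.181]
ft_force: [-1.3, -0.1, -0.4]
width: 0.4
```

Request:
jog_arm(steps=[{"dp":[0.03,0.007,0],"turn":[0,0,0],"claw":0},{"dp":[0.03,0.007,0],"turn":[0,0,0],"claw":0}])

```text
t: 4.22
ee_pos: [570.4, 34.6, 27.8]
orientation: [-1.563, -0.185, 0.183]
ft_force: [-5.1, -0.9, 3.3]
width: 0.7
```

Request:
jog_arm(steps=[{"dp":[0.02,0.005,0],"turn":[0,0,0],"claw":0},{"dp":[0.02,0.005,0],"turn":[0,0,0],"claw":0}])

```text
t: 4.38
ee_pos: [570.4, 34.6, 27.7]
orientation: [-1.563, -0.183, 0.186]
ft_force: [-7.9, -2.8, 5.4]
width: 0.3
```

Request:
jog_arm(steps=[{"dp":[0.05,0.012,0],"turn":[0,0,0],"claw":0},{"dp":[0.05,0.012,0],"turn":[0,0,0],"claw":0},{"dp":[0.05,0.012,0],"turn":[0,0,0],"claw":0}])

```text
t: 4.63
ee_pos: [570.3, 34.9, 27.4]
orientation: [-1.563, -0.176, 0.193]
ft_force: [-13.9, -5.6, 11.2]
width: 0.9
```

Request:
jog_arm(steps=[{"dp":[-0.2,-0.047,0],"turn":[0,0,0],"claw":0},{"dp":[-0.5,-0.12,0.1],"turn":[0,0,0],"claw":0},{"dp":[-0.8,-0.18,0.8],"turn":[0,0,0],"claw":0.6},{"dp":[-0.9,0.2,1],"turn":[0,0,0],"claw":0.6},{"dp":[-0.9,0.6,1],"turn":[0,0,0],"claw":0.6}])

```text
t: 5.05
ee_pos: [499.1, 81.9, 111.2]
orientation: [-1.563, -0.177, 0.185]
ft_force: [2.5, 0.7, 0.3]
width: 16.8
```

```bash
python3 -c "
from h import *
st()"
```

```text
t 5.05 p [499.1  81.9 111.2] jaw 0.231 y [-0.005 -0.001 -1.   ] F [2.5 0.7 0.3] M [-0.04  0.03  0.01] w 16.8
```

Request:
jog_arm(steps=[{"dp":[-0.2,0.5,0.8],"turn":[0,0,0.03],"claw":0.7},{"dp":[-0.25,0.9,0.85],"turn":[0,0,0.06],"claw":0.7},{"dp":[-0.25,0.9,0.85],"turn":[0,0,0.06],"claw":0.7}])

```text
t: 5.3
ee_pos: [480.4, 156.9, 182.5]
orientation: [-1.545, -0.334, 0.333]
ft_force: [1.0, 0.2, 0.2]
width: 36.8
```

Request:
jog_arm(steps=[{"dp":[-0.25,0.9,0],"turn":[0,0,0.01],"claw":0.7},{"dp":[-0.25,0.9,0],"turn":[0,0,0.01],"claw":0.7},{"dp":[-0.25,0.9,0],"turn":[0,0,0.01],"claw":0.7}])

```text
t: 5.55
ee_pos: [460.5, 234.1, 183.8]
orientation: [-1.538, -0.364, 0.357]
ft_force: [1.2, -0.6, -0.7]
width: 56.9
```

```bash
python3 - <<'E'
from jig import *
st()
d=cam('top');d2=cam('scene');import pickle;pickle.dump(d,open('t2.pkl','wb'))
U=up(d,245,140,320,222,7);cv2.imwrite('pics/p3.png',U[:,:,::-1])
h,l=heads(d)
for x in h: print({k:np.round(v,3).tolist() for k,v in x.items()})
a=cv2.resize(d2['img'][150:275,200:400],(800,500));cv2.imwrite('pics/p3s.png',a[:,:,::-1])
E
```

```text
t 5.55 p [460.5 234.1 183.8] jaw 0.46 y [ 0.004  0.004 -1.   ] F [ 1.2 -0.6 -0.7] M [-0.11 -0.02 -0.02] w 56.9
{'circ': [603.035, 106.04], 'ell': [603.118, 105.765], 'r': 5.022, 'axes': [9.44, 9.784], 'slotc': [602.614, 106.275], 'slotyaw': -0.022}
{'circ': [630.466, -10.379], 'ell': [630.708, -10.27], 'r': 4.882, 'axes': [9.351, 9.463], 'slotc': [630.64, -10.357], 'slotyaw': -0.031}
```

View pics/p3.png

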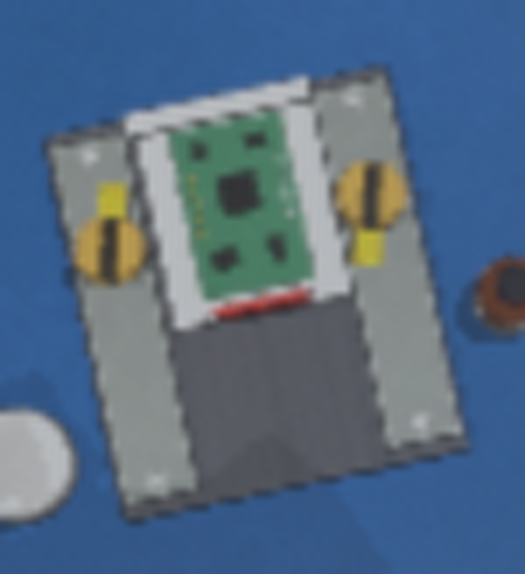

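View pics/p3s.png

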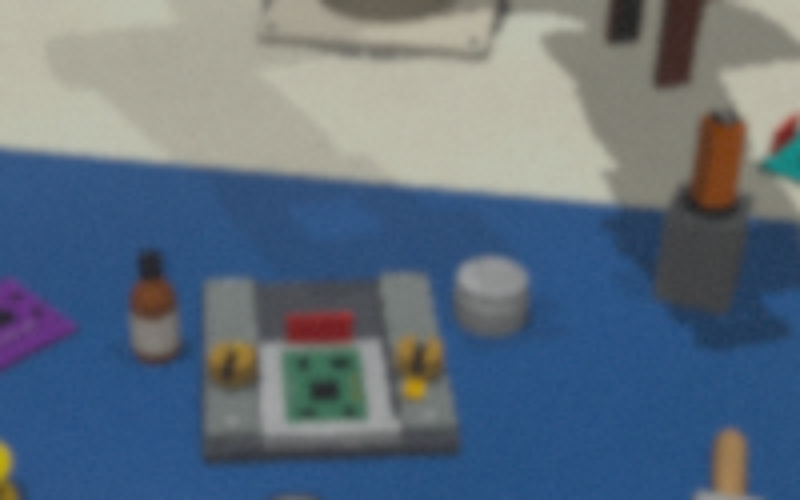

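Request:
jog_arm(steps=[{"dp":[-0.2,0.67,0],"turn":[0,0,0],"claw":0.7},{"dp":[-0.2,0.67,0],"turn":[0,0,0],"claw":0.7},{"dp":[-0.2,0.67,0],"turn":[0,0,0],"claw":0.7}])

```text
t: 5.9
ee_pos: [444.9, 285.2, 182.9]
orientation: [-1.539, -0.363, 0.358]
ft_force: [-0.6, -0.2, -0.1]
width: 61.4
```

```bash
python3 - <<'E'
from h import *
st()
E
```

```text
t 5.9 p [444.9 285.2 182.9] jaw 0.46 y [ 0.003  0.002 -1.   ] F [-0.6 -0.2 -0.1] M [-0.08  0.04  0.04] w 61.4
```

Request:
jog_arm(steps=[{"dp":[0,0.035,-0.4],"turn":[0,0,0],"claw":0.7},{"dp":[0,0.035,-0.8],"turn":[0,0,0],"claw":0.7},{"dp":[0,0.035,-0.9],"turn":[0,0,0],"claw":0.7},{"dp":[0,0.035,-0.9],"turn":[0,0,0],"claw":0.7}])

```text
t: 6.23
ee_pos: [443.7, 285.7, 108.6]
orientation: [-1.541, -0.358, 0.361]
ft_force: [-0.7, 0.8, 0.6]
width: 61.4
```

```bash
python3 - <<'E'
from h import *
st()
d=cam('scene');cv2.imwrite('pics/p4.png',cv2.resize(d['img'][120:250,310:470],(800,650))[:,:,::-1][:600])
E
```

```text
t 6.23 p [443.7 285.7 108.6] jaw 0.459 y [-0.002 -0.001 -1.   ] F [-0.7  0.8  0.6] M [-0.    0.04  0.04] w 61.4
```

View pics/p4.png

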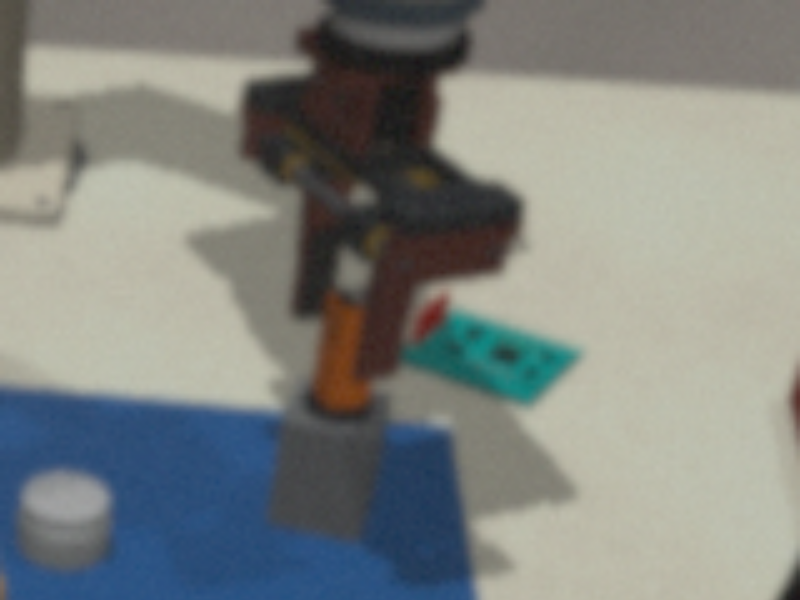

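Request:
jog_arm(steps=[{"dp":[0.02,0.025,-0.15],"turn":[0,0,0],"claw":0.7},{"dp":[0.02,0.025,-0.29],"turn":[0,0,0],"claw":0.7},{"dp":[0.02,0.025,-0.29],"turn":[0,0,0],"claw":0.7},{"dp":[0.02,0.025,-0.29],"turn":[0,0,0],"claw":0.7}])

```text
t: 6.62
ee_pos: [446.2, 288.3, 86.8]
orientation: [-1.541, -0.359, 0.36]
ft_force: [-0.4, -1.0, -0.6]
width: 61.7
```

Request:
jog_arm(steps=[{"dp":[0,0,0],"turn":[0,0,0],"claw":0.2},{"dp":[0,0,0],"turn":[0,0,0],"claw":0.2},{"dp":[0,0,0],"turn":[0,0,0],"claw":0.2},{"dp":[0,0,0],"turn":[0,0,0],"claw":0.1},{"dp":[0,0,0],"turn":[0,0,0],"claw":0.1},{"dp":[0,0,0],"turn":[0,0,0],"claw":0.1},{"dp":[0,0,0],"turn":[0,0,0],"claw":0.1},{"dp":[0,0,0],"turn":[0,0,0],"claw":0.1}])

```text
t: 7.28
ee_pos: [446.2, 288.3, 87.0]
orientation: [-1.541, -0.359, 0.36]
ft_force: [-1.7, -0.1, 2.4]
width: 24.0
```

```bash
python3 - <<'E'
from h import *
st()
E
```

```text
t 7.28 p [446.2 288.3  87. ] jaw 0.459 y [-0. -0. -1.] F [-1.7 -0.1  2.4] M [-0.07  0.16  0.01] w 24.0
```

Request:
jog_arm(steps=[{"dp":[0,0,0.3],"turn":[0,0,0],"claw":0.1},{"dp":[0,0,0.7],"turn":[0,0,0],"claw":0.1},{"dp":[0,0,0.85],"turn":[0,0,0],"claw":0.1},{"dp":[0.4,-0.4,0.85],"turn":[0,0,-0.04],"claw":0.1},{"dp":[0.8,-0.9,0.85],"turn":[0,0,-0.08],"claw":0.1},{"dp":[0.98,-1,0.85],"turn":[0,0,-0.12],"claw":0.1},{"dp":[0.98,-1,0.85],"turn":[0,0,-0.155],"claw":0.1}])

```text
t: 7.87
ee_pos: [528.4, 205.5, 155.3]
orientation: [-1.57, 0.027, -0.032]
ft_force: [0.3, 0.8, -0.8]
width: 23.9
```

```bash
python3 - <<'E'
from h import *
st()
E
```

```text
t 7.87 p [528.4 205.5 155.3] jaw -0.038 y [ 0.003  0.    -1.   ] F [ 0.3  0.8 -0.8] M [-0.03  0.1  -0.06] w 23.9
```

Next: (+74.5, −99.5), z to ~130 (blade 63).

Request:
jog_arm(steps=[{"dp":[0.45,-0.5,0],"turn":[0,0,0.003],"claw":0.1},{"dp":[0.85,-0.95,0],"turn":[0,0,0.003],"claw":0.1},{"dp":[0.85,-0.95,0],"turn":[0,0,0.003],"claw":0.1},{"dp":[0.85,-0.95,0],"turn":[0,0,0.003],"claw":0.1}])

```text
t: 8.2
ee_pos: [599.5, 126.2, 155.3]
orientation: [-1.571, 0.021, -0.029]
ft_force: [-1.1, -0.8, -1.9]
width: 23.8
```

```bash
python3 - <<'E'
from h import *
st()
E
```

```text
t 8.2 p [599.5 126.2 155.3] jaw -0.032 y [ 0.005 -0.    -1.   ] F [-1.1 -0.8 -1.9] M [-0.04  0.04  0.02] w 23.8
```

Request:
jog_arm(steps=[{"dp":[0.03,-0.25,-0.2],"turn":[0,0.002,0.002],"claw":0.1},{"dp":[0.03,-0.25,-0.43],"turn":[0,0.002,0.002],"claw":0.1},{"dp":[0.03,-0.25,-0.43],"turn":[0,0.002,0.002],"claw":0.1},{"dp":[0.03,-0.25,-0.43],"turn":[0,0.002,0.002],"claw":0.1}])

```text
t: 8.53
ee_pos: [600.5, 106.4, 119.8]
orientation: [-1.571, 0.024, -0.017]
ft_force: [-0.3, 0.1, -0.2]
width: 24.0
```

```bash
python3 - <<'E'
from h import *
st()
d=cam('scene');cv2.imwrite('pics/p5.png',cv2.resize(d['img'][170:270,240:370],(780,600),interpolation=cv2.INTER_CUBIC)[:,:,::-1])
E
```

```text
t 8.53 p [600.5 106.4 119.8] jaw -0.026 y [-0.004 -0.001 -1.   ] F [-0.3  0.1 -0.2] M [-0.08  0.08 -0.01] w 24.0
```

View pics/p5.png

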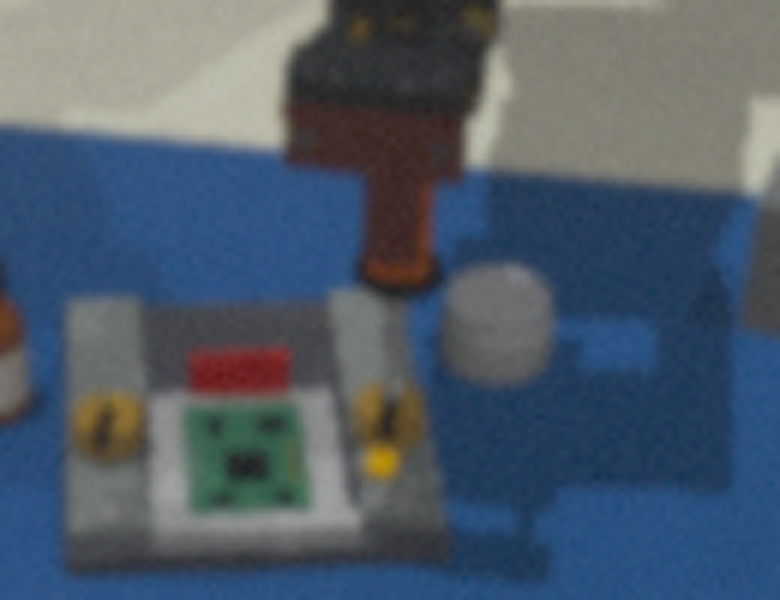

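```bash
python3 - <<'E'
from m import *
d=cam('scene')
print('collar exp',(np.array(proj(d,[600.5,106.4,106]))-[240,170])*6,'head exp',(np.array(proj(d,[603,106,40]))-[240,170])*6)
E
```

```text
collar exp [390.00093237 266.32148744] head exp [382.47639721 397.74206551]
```

```bash
python3 - <<'E'
from m import *
d=cam('scene'); x0,y0=290,195
U=up(d,x0,y0,325,250,10); H=cv2.cvtColor(U,cv2.COLOR_RGB2HSV).astype(int)
cv2.imwrite('pics/p6.png',U[:,:,::-1])
# orange part of handle/finger above collar: columns at row
m=(H[...,0]<25)&(H[...,1]>120)
for r in list(range(100,190,10))+list(range(370,460,10)):
    c=np.flatnonzero(m[r]); 
    if len(c): print(r,(c.min()/10+x0).round(1),(c.max()/10+x0).round(1),((c.min()+c.max())/20+x0).round(2))
# blue background rows for collar
b=(H[...,0]>95)&(H[...,0]<125)&(H[...,1]>110)
for r in range(160,240,10):
    c=np.flatnonzero(~b[r]);print('nb',r,(c.min()/10+x0).round(1),(c.max()/10+x0).round(1))
E
```

```text
100 309.7 310.9 310.3
110 309.7 310.8 310.25
120 309.7 310.8 310.25
130 309.1 310.8 309.95
140 308.8 310.7 309.75
150 309.5 310.6 310.05
160 309.4 310.8 310.1
170 308.8 311.3 310.05
180 302.8 311.6 307.2
410 300.6 303.2 301.9
420 300.2 309.3 304.75
430 300.1 309.4 304.75
440 299.9 309.4 304.65
450 300.0 309.5 304.75
nb 160 300.2 312.6
nb 170 300.1 312.9
nb 180 299.9 313.1
nb 190 299.7 324.9
nb 200 299.7 324.9
nb 210 299.9 324.9
nb 220 299.5 324.9
nb 230 295.8 324.9
```

View pics/p6.png

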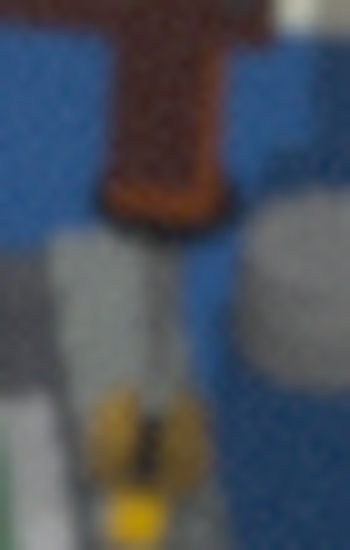

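Request:
jog_arm(steps=[{"dp":[0.03,-0.008,-0.08],"turn":[0,-0.001,0],"claw":0.1},{"dp":[0.03,-0.008,-0.14],"turn":[0,-0.001,0],"claw":0.1},{"dp":[0.03,-0.008,-0.16],"turn":[0,-0.001,0],"claw":0.1},{"dp":[0.03,-0.008,-0.18],"turn":[0,-0.001,0],"claw":0.1},{"dp":[0.03,-0.008,-0.19],"turn":[0,-0.001,0],"claw":0.1}])

```text
t: 9.1
ee_pos: [604.4, 106.5, 106.3]
orientation: [-1.571, 0.017, -0.021]
ft_force: [-0.9, 0.0, -2.4]
width: 24.0
```

```bash
python3 - <<'E'
from h import *
st()
E
```

```text
t 9.1 p [604.4 106.5 106.3] jaw -0.025 y [ 0.003 -0.    -1.   ] F [-0.9  0.  -2.4] M [-0.11  0.1  -0.02] w 24.0
```

Request:
jog_arm(steps=[{"dp":[-0.01,-0.01,-0.02],"turn":[0,0,0],"claw":0.1},{"dp":[-0.01,-0.01,-0.04],"turn":[0,0,0],"claw":0.1},{"dp":[-0.01,-0.01,-0.06],"turn":[0,0,0],"claw":0.1}])

```text
t: 9.35
ee_pos: [603.6, 105.6, 101.4]
orientation: [-1.571, 0.017, -0.021]
ft_force: [-0.2, 0.3, -1.1]
width: 24.1
```

```bash
python3 - <<'E'
from h import *
st()
E
```

```text
t 9.35 p [603.6 105.6 101.4] jaw -0.025 y [ 0.003 -0.    -1.   ] F [-0.2  0.3 -1.1] M [-0.1   0.04  0.  ] w 24.1
```

Request:
jog_arm(steps=[{"dp":[0,0,-0.01],"turn":[0,0,-0.03],"claw":0.1},{"dp":[0,0,-0.01],"turn":[0,0,-0.06],"claw":0.1},{"dp":[0,0,-0.01],"turn":[0,0,-0.09],"claw":0.1},{"dp":[0,0,-0.01],"turn":[0,0,-0.12],"claw":0.1},{"dp":[0,0,-0.01],"turn":[0,0,-0.15],"claw":0.1},{"dp":[0,0,-0.01],"turn":[0,0,-0.16],"claw":0.1}])

```text
t: 9.85
ee_pos: [603.1, 105.7, 100.2]
orientation: [-1.531, 0.416, -0.418]
ft_force: [-0.6, 0.1, -2.1]
width: 24.0
```

```bash
python3 - <<'E'
from h import *
st()
E
```

```text
t 9.85 p [603.1 105.7 100.2] jaw -0.532 y [ 0.001 -0.001 -1.   ] F [-0.6  0.1 -2.1] M [0.11 0.27 0.09] w 24.0
```

Request:
jog_arm(steps=[{"dp":[0,0,0],"turn":[0,0,-0.03],"claw":0.1},{"dp":[0,0,0],"turn":[0,0,-0.06],"claw":0.1},{"dp":[0,0,0],"turn":[0,0,-0.09],"claw":0.1},{"dp":[0,0,0],"turn":[0,0,-0.12],"claw":0.1},{"dp":[0,0,0],"turn":[0,0,-0.15],"claw":0.1},{"dp":[0,0,0],"turn":[0,0,-0.18],"claw":0.1},{"dp":[0,0,0],"turn":[0,0,-0.21],"claw":0.1},{"dp":[0,0,0],"turn":[0,0,-0.23],"claw":0.1}])

```text
t: 10.52
ee_pos: [602.5, 106.1, 100.2]
orientation: [-1.342, 0.977, -0.977]
ft_force: [-2.5, 2.8, 1.0]
width: 24.0
```

```bash
python3 - <<'E'
from h import *
st()
E
```

```text
t 10.52 p [602.5 106.1 100.2] jaw -1.26 y [-0.001 -0.001 -1.   ] F [-2.5  2.8  1. ] M [0.57 0.6  0.14] w 24.0
```

Request:
jog_arm(steps=[{"dp":[0,0,0],"turn":[0,0,-0.03],"claw":0.1},{"dp":[0,0,0],"turn":[0,0,-0.05],"claw":0.1},{"dp":[0,0,0],"turn":[0,0,-0.05],"claw":0.1}])

```text
t: 10.77
ee_pos: [602.4, 106.3, 100.2]
orientation: [-1.279, 1.098, -1.096]
ft_force: [-1.4, 1.5, -0.8]
width: 23.8
```

```bash
python3 - <<'E'
from h import *
st()
E
```

```text
t 10.77 p [602.4 106.3 100.2] jaw -1.419 y [-0.002 -0.001 -1.   ] F [-1.4  1.5 -0.8] M [0.34 0.35 0.04] w 23.8
```

Request:
jog_arm(steps=[{"dp":[0,0,0],"turn":[0,0,-0.02],"claw":0.1},{"dp":[0,0,0],"turn":[0,0,-0.03],"claw":0.1},{"dp":[0,0,0],"turn":[0,0,-0.03],"claw":0.1}])

```text
t: 11.02
ee_pos: [602.3, 106.4, 100.2]
orientation: [-1.238, 1.167, -1.165]
ft_force: [-0.1, 1.2, -0.8]
width: 23.8
```

```bash
python3 - <<'E'
from h import *
st()
E
```

```text
t 11.02 p [602.3 106.4 100.2] jaw -1.512 y [-0.002 -0.    -1.   ] F [-0.1  1.2 -0.8] M [0.26 0.32 0.11] w 23.8
```

Request:
jog_arm(steps=[{"dp":[0,0,0],"turn":[0,0,-0.02],"claw":0.1},{"dp":[0,0,0],"turn":[0,0,-0.03],"claw":0.1},{"dp":[0,0,0],"turn":[0,0,-0.03],"claw":0.1}])

```text
t: 11.27
ee_pos: [602.3, 106.5, 100.2]
orientation: [-1.195, 1.235, -1.233]
ft_force: [-0.1, 1.3, 0.7]
width: 23.7
```

```bash
python3 - <<'E'
from h import *
st()
d=cam('scene');cv2.imwrite('pics/p7.png',cv2.resize(d['img'][190:270,240:344],(780,600),interpolation=cv2.INTER_CUBIC)[:,:,::-1])
E
```

```text
t 11.27 p [602.3 106.5 100.2] jaw -1.604 y [-0.002 -0.    -1.   ] F [-0.1  1.3  0.7] M [0.32 0.35 0.44] w 23.7
```

View pics/p7.png

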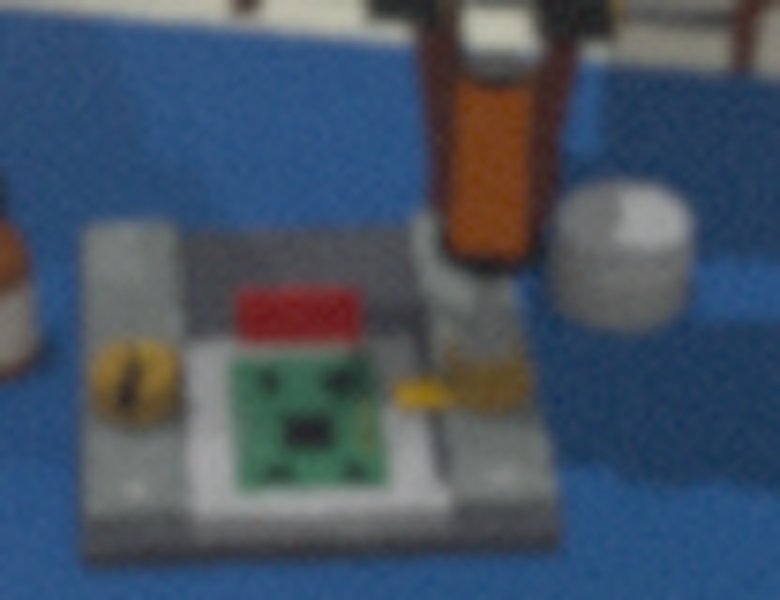

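Request:
jog_arm(steps=[{"dp":[0,0,0],"turn":[0,0,0.04],"claw":0.1},{"dp":[0,0,0],"turn":[0,0,0.08],"claw":0.1},{"dp":[0,0,0.15],"turn":[0,0,0.08],"claw":0.1},{"dp":[0,0,0.35],"turn":[0,0,0.08],"claw":0.1},{"dp":[0,0,0.35],"turn":[0,0,0.12],"claw":0.1},{"dp":[0.1,-0.4,0.35],"turn":[0,0,0.16],"claw":0.1},{"dp":[0.2,-0.8,0.35],"turn":[0,0,0.2],"claw":0.1},{"dp":[0.23,-1,0.35],"turn":[0,0,0.24],"claw":0.1},{"dp":[0.23,-1,0.35],"turn":[0,0,0.28],"claw":0.1}])

```text
t: 12.07
ee_pos: [621.7, 23.2, 129.3]
orientation: [-1.497, 0.567, -0.569]
ft_force: [-0.7, 0.5, -1.5]
width: 24.0
```

```bash
python3 - <<'E'
from h import *
st()
E
```

```text
t 12.07 p [621.7  23.2 129.3] jaw -0.726 y [ 0.001 -0.002 -1.   ] F [-0.7  0.5 -1.5] M [-0.07  0.11  0.03] w 24.0
```

Request:
jog_arm(steps=[{"dp":[0.06,-0.25,0],"turn":[0,0,0.04],"claw":0.1},{"dp":[0.11,-0.42,0],"turn":[0,0,0.08],"claw":0.1},{"dp":[0.11,-0.42,0],"turn":[0,0,0.12],"claw":0.1},{"dp":[0.11,-0.42,-0.1],"turn":[0,0,0.16],"claw":0.1},{"dp":[0.11,-0.42,-0.15],"turn":[0,0,0.2],"claw":0.1},{"dp":[0.11,-0.42,-0.15],"turn":[0,0,0.222],"claw":0.1},{"dp":[0.11,-0.42,-0.15],"turn":[0,0,0.222],"claw":0.1}])

```text
t: 12.65
ee_pos: [630.6, -10.7, 117.8]
orientation: [-1.572, 0.021, -0.024]
ft_force: [-0.2, -0.5, -1.3]
width: 24.4
```

```bash
python3 - <<'E'
from jig import *
st()
d=cam('scene');cv2.imwrite('pics/p8.png',cv2.resize(d['img'][180:270,235:352],(780,600),interpolation=cv2.INTER_CUBIC)[:,:,::-1])
E
```

```text
t 12.65 p [630.6 -10.7 117.8] jaw -0.028 y [ 0.002 -0.002 -1.   ] F [-0.2 -0.5 -1.3] M [-0.06  0.1   0.04] w 24.4
```

View pics/p8.png

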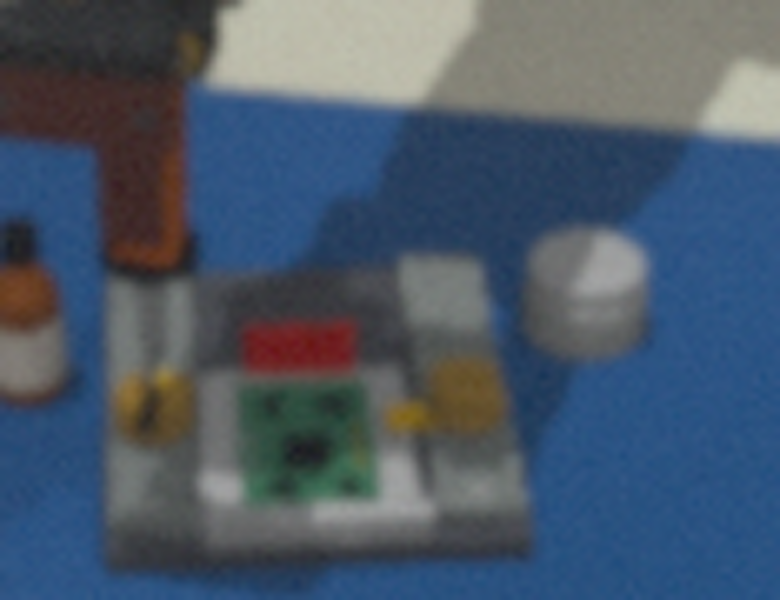

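Left lug lies across the carrier (near pixel (408,415)), and the driver is over the right head (150,405). Lowering: 117.8 → ~101.

Request:
jog_arm(steps=[{"dp":[0,0,-0.06],"turn":[0,0,0],"claw":0.1},{"dp":[0,0,-0.12],"turn":[0,0,0],"claw":0.1},{"dp":[0,0,-0.15],"turn":[0,0,0],"claw":0.1},{"dp":[0,0,-0.18],"turn":[0,0,0],"claw":0.1},{"dp":[0,0,-0.2],"turn":[0,0,0],"claw":0.1},{"dp":[0,0,-0.2],"turn":[0,0,0],"claw":0.1}])

```text
t: 13.2
ee_pos: [630.5, -10.6, 101.4]
orientation: [-1.572, 0.024, -0.027]
ft_force: [0.1, -0.1, -1.1]
width: 23.8
```

```bash
python3 - <<'E'
from h import *
st()
E
```

```text
t 13.2 p [630.5 -10.6 101.4] jaw -0.032 y [ 0.002 -0.002 -1.   ] F [ 0.1 -0.1 -1.1] M [-0.1   0.07 -0.02] w 23.8
```

In. Turn to about −1.42 first.

Request:
jog_arm(steps=[{"dp":[0,0,-0.012],"turn":[0,0,-0.035],"claw":0.1},{"dp":[0,0,-0.012],"turn":[0,0,-0.07],"claw":0.1},{"dp":[0,0,-0.012],"turn":[0,0,-0.105],"claw":0.1},{"dp":[0,0,-0.012],"turn":[0,0,-0.14],"claw":0.1},{"dp":[0,0,-0.012],"turn":[0,0,-0.175],"claw":0.1},{"dp":[0,0,-0.012],"turn":[0,0,-0.21],"claw":0.1},{"dp":[0,0,-0.012],"turn":[0,0,-0.245],"claw":0.1},{"dp":[0,0,-0.012],"turn":[0,0,-0.28],"claw":0.1},{"dp":[0,0,-0.012],"turn":[0,0,-0.315],"claw":0.1},{"dp":[0,0,-0.012],"turn":[0,0,-0.35],"claw":0.1},{"dp":[0,0,-0.012],"turn":[0,0,-0.385],"claw":0.1},{"dp":[0,0,-0.012],"turn":[0,0,-0.42],"claw":0.1}])

```text
t: 14.2
ee_pos: [630.0, -9.4, 100.3]
orientation: [-1.304, 1.052, -1.05]
ft_force: [-0.5, 5.3, -2.4]
width: 23.9
```

```bash
python3 - <<'E'
from h import *
st()
E
```

```text
t 14.2 p [630.   -9.4 100.3] jaw -1.358 y [-0.002 -0.    -1.   ] F [-0.5  5.3 -2.4] M [1.22 0.31 0.08] w 23.9
```

Request:
jog_arm(steps=[{"dp":[0,0,0],"turn":[0,0,-0.03],"claw":0.1},{"dp":[0,0,0],"turn":[0,0,-0.05],"claw":0.1},{"dp":[0,0,0],"turn":[0,0,-0.05],"claw":0.1}])

```text
t: 14.45
ee_pos: [630.1, -9.1, 100.3]
orientation: [-1.235, 1.171, -1.168]
ft_force: [0.7, 2.2, -2.4]
width: 23.7
```

```bash
python3 - <<'E'
from h import *
st()
E
```

```text
t 14.45 p [630.1  -9.1 100.3] jaw -1.517 y [-0.002  0.    -1.   ] F [ 0.7  2.2 -2.4] M [0.47 0.15 0.02] w 23.7
```

Request:
jog_arm(steps=[{"dp":[0,0,0],"turn":[0,0,-0.02],"claw":0.1},{"dp":[0,0,0],"turn":[0,0,-0.03],"claw":0.1},{"dp":[0,0,0],"turn":[0,0,-0.03],"claw":0.1}])

```text
t: 14.7
ee_pos: [630.1, -8.9, 100.3]
orientation: [-1.192, 1.24, -1.236]
ft_force: [0.3, 2.1, -2.6]
width: 23.8
```

```bash
python3 - <<'E'
from h import *
st()
E
```

```text
t 14.7 p [630.1  -8.9 100.3] jaw -1.61 y [-0.002  0.001 -1.   ] F [ 0.3  2.1 -2.6] M [0.34 0.1  0.4 ] w 23.8
```

Request:
jog_arm(steps=[{"dp":[0,0,0],"turn":[0,0,0.04],"claw":0.1},{"dp":[0,0,0],"turn":[0,0,0.08],"claw":0.1},{"dp":[0,0,0.2],"turn":[0,0,0.08],"claw":0.1},{"dp":[0,0,0.5],"turn":[0,0,0.1],"claw":0.1},{"dp":[-0.1,0.2,0.8],"turn":[0,0,0.14],"claw":0.1},{"dp":[-0.3,0.6,0.8],"turn":[0,0,0.18],"claw":0.1},{"dp":[-0.5,0.95,0.8],"turn":[0,0,0.22],"claw":0.1},{"dp":[-0.5,0.95,0.8],"turn":[0,0,0.25],"claw":0.1}])

```text
t: 15.37
ee_pos: [587.5, 70.5, 164.7]
orientation: [-1.477, 0.638, -0.633]
ft_force: [0.4, -0.5, -2.4]
width: 23.8
```

Request:
jog_arm(steps=[{"dp":[-0.3,0.5,0],"turn":[0,0,0.04],"claw":0.1},{"dp":[-0.6,0.95,0],"turn":[0,0,0.08],"claw":0.1},{"dp":[-0.6,0.95,0],"turn":[0,0,0.12],"claw":0.1}])

```text
t: 15.62
ee_pos: [536.5, 149.4, 164.6]
orientation: [-1.545, 0.348, -0.341]
ft_force: [0.6, -0.1, -2.6]
width: 23.8
```

Request:
jog_arm(steps=[{"dp":[-0.3,0.5,0],"turn":[0,0,0.04],"claw":0.1},{"dp":[-0.6,0.95,0],"turn":[0,0,0.08],"claw":0.1},{"dp":[-0.6,0.95,0],"turn":[0,0,0.12],"claw":0.1}])

```text
t: 15.87
ee_pos: [485.7, 228.4, 164.7]
orientation: [-1.572, 0.054, -0.045]
ft_force: [-0.3, 0.0, -1.2]
width: 24.3
```

```bash
python3 - <<'E'
from h import *
st()
E
```

```text
t 15.87 p [485.7 228.4 164.7] jaw -0.064 y [-0.006 -0.002 -1.   ] F [-0.3  0.  -1.2] M [-0.13  0.11 -0.01] w 24.3
```

Request:
jog_arm(steps=[{"dp":[-0.3,0.4,0],"turn":[0,-0.002,0.04],"claw":0.1},{"dp":[-0.49,0.75,0],"turn":[0,-0.002,0.08],"claw":0.1},{"dp":[-0.49,0.75,0],"turn":[0,-0.002,0.12],"claw":0.1},{"dp":[-0.49,0.75,0],"turn":[0,-0.002,0.166],"claw":0.1},{"dp":[-0.49,0.75,0],"turn":[0,-0.002,0.166],"claw":0.1},{"dp":[-0.49,0.75,0],"turn":[0,-0.002,0.166],"claw":0.1}])

```text
t: 16.37
ee_pos: [446.4, 288.7, 164.9]
orientation: [-1.543, -0.364, 0.361]
ft_force: [0.3, -0.1, -2.1]
width: 23.8
```

```bash
python3 - <<'E'
from jig import *
st()
d=cam('top');U=up(d,245,140,320,222,7);cv2.imwrite('pics/p9.png',U[:,:,::-1])
try:
    h,l=heads(d)
    for x in h: print({k:np.round(v,3).tolist() for k,v in x.items()})
    print(l)
except Exception as e: print(e)
E
```

```text
t 16.37 p [446.4 288.7 164.9] jaw 0.462 y [ 0.002 -0.003 -1.   ] F [ 0.3 -0.1 -2.1] M [-0.06  0.05  0.01] w 23.8
{'circ': [603.083, 104.719], 'ell': [602.991, 105.244], 'r': 5.035, 'axes': [9.37, 9.839], 'slotc': [604.24, 105.256], 'slotyaw': -1.273}
{'circ': [630.194, -8.649], 'ell': [630.387, -9.243], 'r': 5.142, 'axes': [9.292, 10.128], 'slotc': [631.324, -8.179], 'slotyaw': -1.275}
[(np.float64(17.0), array([623.8,  11.7])), (np.float64(16.5), array([609.5,  84.3]))]
```

View pics/p9.png

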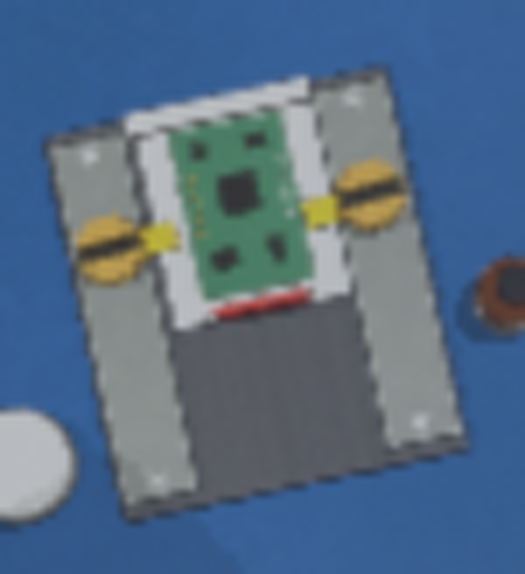

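Request:
jog_arm(steps=[{"dp":[-0.002,-0.005,-0.15],"turn":[-0.001,0.001,0],"claw":0.1},{"dp":[-0.002,-0.005,-0.25],"turn":[-0.001,0.001,0],"claw":0.1},{"dp":[-0.002,-0.005,-0.35],"turn":[-0.001,0.001,0],"claw":0.1},{"dp":[-0.002,-0.005,-0.4],"turn":[-0.001,0.001,0],"claw":0.1},{"dp":[-0.002,-0.005,-0.45],"turn":[-0.001,0.001,0],"claw":0.1}])

```text
t: 16.83
ee_pos: [446.1, 287.7, 127.7]
orientation: [-1.547, -0.357, 0.363]
ft_force: [-0.4, 0.1, -1.3]
width: 23.8
```

```bash
python3 - <<'E'
from h import *
st()
E
```

```text
t 16.83 p [446.1 287.7 127.7] jaw 0.458 y [-0.002 -0.007 -1.   ] F [-0.4  0.1 -1.3] M [-0.1   0.02 -0.04] w 23.8
```

Request:
jog_arm(steps=[{"dp":[0,0.005,-0.12],"turn":[0.002,0,0],"claw":0.1},{"dp":[0,0.005,-0.24],"turn":[0.002,0,0],"claw":0.1},{"dp":[0,0.005,-0.34],"turn":[0.002,0,0],"claw":0.1},{"dp":[0,0.005,-0.42],"turn":[0.002,0,0],"claw":0.1},{"dp":[0,0.005,-0.46],"turn":[0.002,0,0],"claw":0.1}])

```text
t: 17.25
ee_pos: [445.6, 287.8, 89.8]
orientation: [-1.541, -0.357, 0.362]
ft_force: [0.2, 0.9, -1.7]
width: 23.8
```

```bash
python3 - <<'E'
from h import *
st()
E
```

```text
t 17.25 p [445.6 287.8  89.8] jaw 0.458 y [-0.003 -0.001 -1.   ] F [ 0.2  0.9 -1.7] M [-0.03  0.04  0.  ] w 23.8
```

Request:
jog_arm(steps=[{"dp":[0,0,-0.03],"turn":[0,-0.001,0],"claw":0.1},{"dp":[0,0,-0.035],"turn":[0,-0.001,0],"claw":0.1},{"dp":[0,0,-0.035],"turn":[0,-0.001,0],"claw":0.1}])

```text
t: 17.5
ee_pos: [445.8, 287.9, 87.0]
orientation: [-1.542, -0.359, 0.36]
ft_force: [-1.1, 0.7, -1.2]
width: 24.0
```

```bash
python3 - <<'E'
from h import *
st()
E
```

```text
t 17.5 p [445.8 287.9  87. ] jaw 0.458 y [ 0.    -0.001 -1.   ] F [-1.1  0.7 -1.2] M [-0.05  0.02  0.03] w 24.0
```

Request:
jog_arm(steps=[{"dp":[0,0,-0.012],"turn":[0,0,0],"claw":0.1},{"dp":[0,0,-0.012],"turn":[0,0,0],"claw":0.1}])

```text
t: 17.67
ee_pos: [445.8, 288.0, 86.9]
orientation: [-1.542, -0.36, 0.359]
ft_force: [-1.9, -2.2, 5.9]
width: 24.0
```

Request:
jog_arm(steps=[{"dp":[0,0,0],"turn":[0,0,0],"claw":0.5},{"dp":[0,0,0],"turn":[0,0,0],"claw":0.7},{"dp":[0,0,0],"turn":[0,0,0],"claw":0.7},{"dp":[0,0,0],"turn":[0,0,0],"claw":0.7},{"dp":[0,0,0],"turn":[0,0,0],"claw":0.7}])

```text
t: 18.08
ee_pos: [445.9, 288.1, 86.8]
orientation: [-1.542, -0.36, 0.359]
ft_force: [-0.2, -0.1, -0.3]
width: 53.8
```

Request:
jog_arm(steps=[{"dp":[0,0,0.2],"turn":[0,0,0],"claw":0.7},{"dp":[0,0,0.6],"turn":[0,0,0],"claw":0.7},{"dp":[0,0,1],"turn":[0,0,0],"claw":0.7},{"dp":[0,0,1],"turn":[0,0,0],"claw":0.7}])

```text
t: 18.42
ee_pos: [448.8, 289.8, 172.0]
orientation: [-1.539, -0.366, 0.353]
ft_force: [0.2, 0.4, -0.7]
width: 61.6
```

Request:
jog_arm(steps=[{"dp":[-0.3,0,1],"turn":[0,0,0],"claw":0.7},{"dp":[-0.9,0.2,1],"turn":[0,0,0],"claw":0.7},{"dp":[-1,0.7,1],"turn":[0,0,0],"claw":0.7},{"dp":[-1,1,1],"turn":[0,0,0],"claw":0.7}])

```text
t: 18.75
ee_pos: [367.3, 369.0, 253.9]
orientation: [-1.539, -0.365, 0.35]
ft_force: [0.6, 0.1, -0.7]
width: 61.2
```

Request:
jog_arm(steps=[{"dp":[-0.7,1,0],"turn":[0,0,0],"claw":0.7},{"dp":[-0.7,1,0],"turn":[0,0,0],"claw":0.7},{"dp":[-0.7,1,0],"turn":[0,0,0],"claw":0.7},{"dp":[-0.7,1,0],"turn":[0,0,0],"claw":0.7},{"dp":[-0.7,1,0],"turn":[0,0,0],"claw":0.7}])

```text
t: 19.17
ee_pos: [310.6, 449.2, 253.2]
orientation: [-1.539, -0.367, 0.352]
ft_force: [-0.1, -0.5, -0.4]
width: 61.6
```

```bash
python3 - <<'E'
from drv import *
st()
d=cam('top');s=cam('scene');save(d,'f_top.png');save(s,'f_scene.png')
cv2.imwrite('pics/f1.png',up(d,180,140,320,245,5)[:,:,::-1]);cv2.imwrite('pics/f2.png',up(s,230,160,400,275,4)[:,:,::-1])
E
```

```text
t 19.17 p [310.6 449.2 253.2] jaw 0.458 y [ 0.008  0.004 -1.   ] F [-0.1 -0.5 -0.4] M [-0.02  0.07  0.01] w 61.6
```

View pics/f1.png

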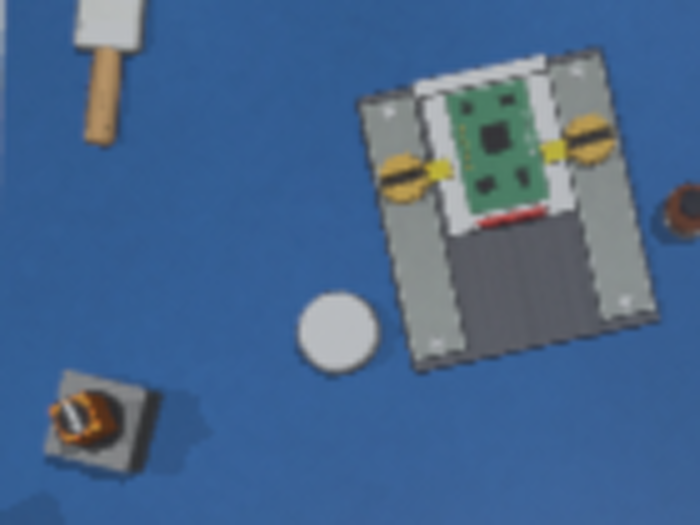

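View pics/f2.png

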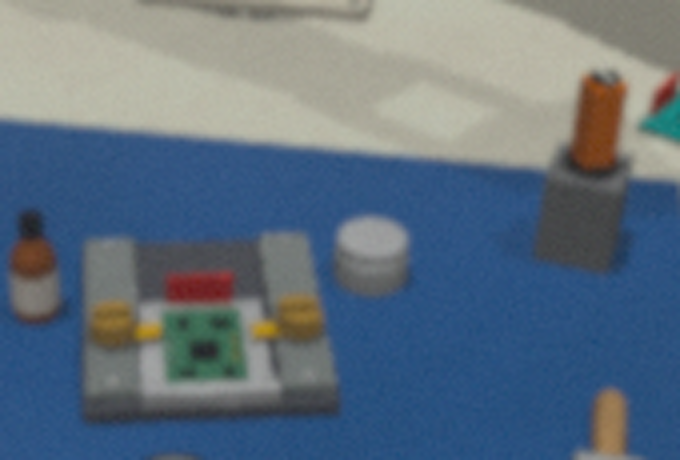

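View pics/f_top.png

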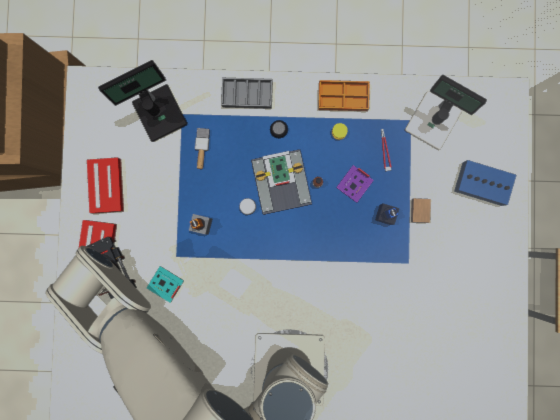

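```bash
python3 - <<'E'
from jig import *
d=cam('top')
yaw=.232;R=np.array([[np.cos(yaw),-np.sin(yaw)],[np.sin(yaw),np.cos(yaw)]]);o=np.array([587.5,41.0])
x0,y0,x1,y1=245,140,320,222
U=up(d,x0,y0,x1,y1);H=cv2.cvtColor(U,cv2.COLOR_RGB2HSV)
red=(U[...,0].astype(int)-U[...,1]>50)&(U[...,0].astype(int)-U[...,2]>50)&((H[...,0]<9)|(H[...,0]>170))
for a,c,l in blobs(red,x0,y0,mn=100):
    r=cv2.minAreaRect(np.argwhere(l)[:,::-1].astype(np.float32))
    print([(R.T@(ray(d,*p,40)[:2]-o)).round(1).tolist() for p in cv2.boxPoints(r)/8+[x0,y0]-.44])
h,l=heads(d); print([x['slotyaw'].round(3) for x in h])
ctrl.close_job(); st()
E
```

```text
[[-5.0, 19.3], [-4.4, -22.3], [-9.8, -22.3], [-10.3, 19.2]]
[np.float64(-1.268), np.float64(-1.275)]
the job is handed in; nothing more can be done
the job is handed in; nothing more can be done
```

The job is done and handed in at about 19 s. The carrier is home against the stop, both clamp screws are at their end stops with the yellow lugs over the carrier, and the orange driver is back upright in its grey stand.

- **Carrier:** I pushed it with closed fingers on the red tab until it stopped moving, at about 14 N in the push direction. The last picture puts the tab's near face at jig x of about −10 mm, where it should be when home. It did not move during clamping.
- **Screws:** I turned each one clockwise with the driver until the torque rose sharply, to 0.44 N m on the left and 0.40 N m on the right. The slots finally measured −1.268 and −1.275 rad. The end stop works out at −1.268 rad from a jig yaw of 0.232 rad.
- **Driver:** I released it at the pose where I had picked it up, after feeling the collar touch the stand. In the last pictures it stands upright.
- **Other things:** the blue driver and everything else look unmoved in the final top view.

The scene camera put the driver 1–2 mm further to +y than the top camera did. I went with a value between the two, and the blade entered both slots without resistance. While turning the right screw there was a brief side force of about 5 N.

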